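# Clamp up a frame corner with the air clamps' palm buttons

### The arm

A 6-joint arm with a two-finger parallel gripper is mounted at the origin on the work surface. World frame = base frame: x ahead of the robot, y to its left, z up, the work surface at z = 0. Lengths are in m, angles in rad, forces in N, time in s.
With the tool pointing down it reaches from about 0.325 to 0.85 m from the base axis. Payload 15.5 kg.
Tool frame: the origin (TCP) lies between the finger pads; the fingertips stand 14 mm ahead of it and the grasp point (between the pads) lies 5 mm behind it; y points along the fingers, z is the direction in which the jaws open and shut, and the axes are right-handed (so a half turn about y gives the same grasp; the last joint's range is limited). The gripper opens to 91 mm and grips with 3 to 60 N. Pads are 32 mm wide; open, the fingers measure 118 mm over their backs; the gripper's body (76 mm by 178 mm) begins 60 mm behind the grasp point.
Start: joints at [-1.365, 0.494, 1.345, -0, 1.302, -0.096], TCP at [0.185, -0.597, 0.228] pointing down, gripper open.
Joint ranges: [-2.91, 2.91], [-0.82, 2.16], [0.22, 2.67], [-1.22, 4.37], [0.12, 2.79], [-3.08, 3.08]. Speed limits (rad/s): [1.89, 1.89, 2.57, 3.01, 3.01, 3.01].

### API

Orientations are given as a rotation vector (axis times angle).
In Python, from bench import robot gives the robot as it stands.
- The arm moves only by the tool carry_out, never from a script. Its argument "targets" is a list of rows, each an object with "hand": the finger opening in m, from 0 to 0.0912; "delta_pos": the shift along the tool's x, y, z in m, a list of three; "delta_rot": the turn, a rotation vector about the tool's x, y, z in rad, a list of three. In form: [{"hand": hand, "delta_pos": [x, y, z], "delta_rot": [wx, wy, wz]}, ...]. A call has 1 to 12 rows; each row is the pose to reach, as a shift and turn from the pose commanded when the call began, along the tool's axes at that moment; what a row does not reach only later rows make up. A row lasts 1/8 s, in which the tool goes at most 62.5 mm and 10.7 degrees, less where a joint would pass 70% of its speed; a pose out of reach is approached as far as the arm can. A call with a gripper value outside its range is refused whole. The fingers move at their own pace and stop on an object; "grip_force" is the grip in N (left out, the last holds). Time passes only in rows, so rows that repeat a pose let the fingers close. It gives the time, the measured TCP pose, the force and the opening at its end, in the units of the state.
- robot.observe(): the state, without advancing time (a new reading comes with each control period).
- robot.capture(name): name is "side" or "top" or "wrist"; returns (picture, depth): 400x640x3 uint8, red, green, blue; 400x640 float32, m along the optical axis (not along the pixel's ray), 0 where there is no reading.
- robot.camera_model(name): a dict with "mtx" (3x3 intrinsics, pixels), "dist_coeffs" ([k1, k2, p1, p2, k3] as OpenCV has them; the pictures are not rectified), "rvec" (rotation vector, rad) and "tvec" (3), from world to camera coordinates, as OpenCV has them; the wrist camera has in their place "hand_eye" (4x4, takes a point from camera to tool coordinates, whose origin is the TCP and whose axes are the tool frame's). Camera axes: x right, y down, z forward; pixel columns grow to the right and rows downward; lengths in m; the calibration is good to about 2 mm. A picture is of the moment at which its call begins: read the wrist's pose just before it. camera_model takes no time and is no camera call.
- robot.sign_off(): hands the job in, once; it reports no verdict.
The state is a dict: "time": time; "joint_pos": joint angles; "dq": joint speeds; "tau": joint torques, N m; "tcp_pos": TCP position; "orientation": TCP orientation; "wrist_force": force on the tool from outside, world axes, zero at the start; "torque": the same for the moment, N m; "width": opening from 0.0 (shut) to 1.0 (fully open).
Only numpy, scipy, OpenCV 4.12 (cv2) and the standard library are available. Lean on these libraries where they do the work, as an engineer would, in place of code of your own. Each camera call takes 0.05 s, during which the arm holds its last target.

### The job

The corner of a furniture frame lies loosely in the air-clamp jig: clamp it up ready for stapling by pressing the three palm buttons, each fully in until it stays in. Press the side clamp's button first, so that the rail goes back against the fence, then the end clamp's, so that the joint closes, and the hold-down's last. Do not touch the wood, lift nothing, and leave the tools and other things on the bench where they are.

Things in the scene. Friction and masses are not known exactly. Their poses are not given: they have to be found in the camera images.
- jig: the air-clamp corner jig bolted to the bench: aluminium plate 300 mm (x) by 400 mm (y), 18 mm thick, wooden fences 20 mm high along its back (inner face at x +90 mm) and left (inner face at y +165). Origin at bench height, 130 mm behind the plate's front edge, mid-way in y; x points away from the robot to the back fence, y to the left. Each of its three clamps has its button on top
- side_button_top (a point): the top centre of the side clamp's button, the nearest of the three to the robot (jig x -27, y +15 mm), on the cylinder that pushes the rail back in +x: black mushroom palm button, 35 mm across, slightly domed, on a grey 34 mm valve block; its top is 99 mm above the bench when out, 91 mm when in (the point moves with it)
- end_button_top (a point): the top centre of the end clamp's button, the rightmost of the three (jig x +67.5, y -150 mm), on the cylinder that pushes the rail's end in +y: black mushroom palm button, 35 mm across, slightly domed, on a grey 34 mm valve block; its top is 99 mm above the bench when out, 91 mm when in (the point moves with it)
- hold_button_top (a point): the top centre of the hold-down's button, the leftmost and highest (jig x +67.5, y +120 mm), on the upright cylinder on an arm over the corner of the frame: black mushroom palm button, 35 mm across, slightly domed, on a grey 34 mm valve block; its top is 156 mm above the bench when out, 148 mm when in (the point moves with it)
- side_button (a joint): travel of the side clamp's button in m: 0 out, 0.008 fully in. It resists with about 5 N over the first half of its travel, then goes over centre, snaps in, stays in, and sends its clamp out
- end_button (a joint): travel of the end clamp's button in m: 0 out, 0.008 fully in. It resists with about 5 N over the first half of its travel, then goes over centre, snaps in, stays in, and sends its clamp out
- hold_button (a joint): travel of the hold-down's button in m: 0 out, 0.008 fully in. It resists with about 5 N over the first half of its travel, then goes over centre, snaps in, stays in, and sends its clamp out
- rail_mid (a point): centre of the rail, a loose pine length 45 x 200 x 22 mm lying flat on the plate along the jig's y; it starts a few mm short of the back fence and of the stile. Clamped, its centre is at x 67.5, y 20 mm of the jig, 29 mm above the bench; y axis along its length
- stile_mid (a point): centre of the stile, a loose pine length 200 x 45 x 22 mm lying flat along the left fence, along the jig's x; the rail's left end butts against its inner face. Clamped, its centre is at x -10, y 142.5 mm of the jig; axes as the jig's
- offcut: a loose pine off-cut 50 x 45 x 22 mm lying on the front left of the jig plate; origin at its underside
- tape_measure: a grey tape measure 66 x 62 x 30 mm lying on the front right of the jig plate; origin at its underside
- glue: a white glue bottle, 60 mm across and 170 mm tall, standing on the bench beside the jig; origin at its underside
- staple_box: a cardboard box of staples 75 x 125 x 45 mm on the bench on the other side of the jig from the glue; origin at its underside
- glue_brush: a glue brush lying on the bench left of the jig, at most 40 mm high
- hammer: a hammer lying on the bench right of the jig, at most 45 mm high
- square: a try square lying on the bench at the robot's left, at most 20 mm high
- ear_muffs: yellow ear defenders with a black band, 90 mm high, on the bench beyond the brush
Mind the look-alikes: they are no part of the job. Leave any green look-alike of the part that bears stile_mid alone.

How it is judged:
By the outcome, as a careful person would: the job done as asked, in the order asked, and still so for the second after the job is handed in, with the robot touching nothing.
It also fails if it takes over 45 s, if anything falls off the work surface, if the arm or the gripper's body presses on something with over 40 N, if the wrist force passes 120 N, or if a joint passes its speed limit or range.

## Working session

There is one attempt and no reset: what is moved stays moved. The work goes in short steps, Python scripts to look and compute and a tool call to move; the robot and the scene stay as the last step left them, time stands still between calls to the robot, and variables do not carry over. Pictures are saved under pics/ and viewed, and the job is handed in when it is done.

Besides the shell and the picture viewer there is one more tool, called after "Request:" by a JSON object that holds its "name" and its "arguments", one argument or row to a line. carry_out: Moves the arm, as the interface text tells. Its arguments: {"type":"object","properties":{"targets":{"type":"array"},"grip_force":{"type":"number"}},"required":["targets"]}

```bash
mkdir -p pics; python3 - <<'E'
from bench import robot
import cv2,numpy as np
s=robot.observe()
for k,v in s.items(): print(k,np.round(v,4))
for n in ["side","top"]:
    m=robot.camera_model(n); print(n,{k:np.round(v,4).tolist() for k,v in m.items()})
    p,d=robot.capture(n); np.savez(f"{n}0.npz",p=p,d=d); cv2.imwrite(f"pics/{n}0.png",p[:,:,::-1])
E
```

```text
time 0.0
joint_pos [-1.3655  0.4942  1.3461 -0.      1.3025 -0.0955]
dq [-0.0001  0.0005  0.0005  0.0014  0.0011  0.0015]
tau [-2.60000e-03 -8.78814e+01 -3.81863e+01  7.03000e-02  5.33000e-02
 -1.00000e-04]
tcp_pos [ 0.1851 -0.5966  0.2273]
orientation [-0.3122  2.0609 -2.0582]
wrist_force [-0.2866  0.1264  0.6035]
torque [-0.0082 -0.0451 -0.0122]
width 0.9938
side {'mtx': [[381.0377, 0.0, 319.0696], [0.0, 381.0377, 199.1481], [0.0, 0.0, 1.0]], 'dist_coeffs': [-0.0773, 0.0, 0.0, 0.0, 0.0], 'rvec': [0.4265, -2.619, 1.401], 'tvec': [0.4467, 0.1778, 1.0258]}
top {'mtx': [[394.4591, 0.0, 315.9382], [0.0, 394.4591, 194.7817], [0.0, 0.0, 1.0]], 'dist_coeffs': [-0.0733, 0.0, 0.0, 0.0, 0.0], 'rvec': [2.1854, -2.1955, 0.0451], 'tvec': [0.0147, 0.4605, 1.3686]}
```

View pics/top0.png

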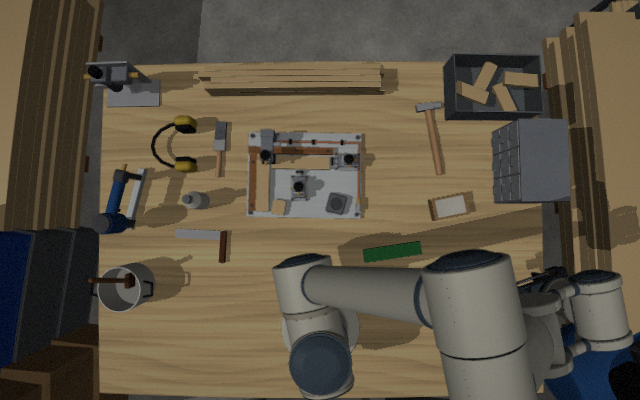

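View pics/side0.png

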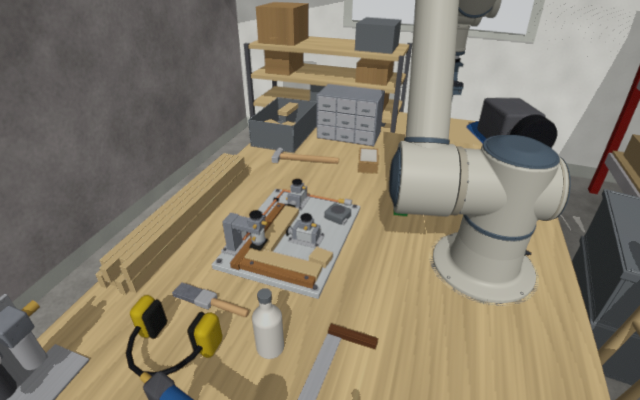

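The top view shows the jig at about u 247–363, v 132–217. The dark buttons are near (299,186) for side, (349,159) for end and (266,157) for hold. The side view shows the same three at about (306,218), (297,183) and (256,215). Next I'll measure them.

```bash
cat > h.py <<'E'
import cv2,numpy as np
from bench import robot
def cam(n):
    m=robot.camera_model(n); R=cv2.Rodrigues(np.array(m['rvec'],float))[0]; return np.array(m['mtx']),np.array(m['dist_coeffs']),R,np.array(m['tvec'],float).ravel()
def ray(n,uv):
    K,D,R,t=cam(n); q=cv2.undistortPoints(np.array([[uv]],float),K,D)[0,0]
    return -R.T@t, R.T@np.array([q[0],q[1],1.])
def onz(n,uv,z):
    o,d=ray(n,uv); return o+d*(z-o[2])/d[2]
def tri(a,ua,b,ub):
    o1,d1=ray(a,ua);o2,d2=ray(b,ub)
    s=np.linalg.lstsq(np.stack([d1,-d2],1),o2-o1,rcond=None)[0]
    p,q=o1+s[0]*d1,o2+s[1]*d2; return (p+q)/2,np.linalg.norm(p-q)
E
python3 - <<'E'
from h import *
for n,(x0,x1,y0,y1) in dict(top=(240,370,125,225),side=(210,365,170,295)).items():
    z=np.load(n+"0.npz");p=z['p'];d=z['d']
    g=p.max(2); m=(g<45).astype(np.uint8)
    c=np.zeros_like(m);c[y0:y1,x0:x1]=m[y0:y1,x0:x1]
    k,l,st,ce=cv2.connectedComponentsWithStats(c)
    for i in range(1,k):
        if st[i,4]>15: 
            print(n,ce[i].round(1),st[i],'depth',np.median(d[l==i]).round(3), onz(n,ce[i],.099).round(4),onz(n,ce[i],.156).round(4))
    im=cv2.resize(p[y0:y1,x0:x1],None,fx=5,fy=5,interpolation=cv2.INTER_CUBIC);im=im[:600,:800]
    cv2.imwrite(f"pics/{n}0z.png",im[:,:,::-1])
E
```

```text
top [274.5 137. ] [273 132   5  10  26] depth 1.32 [0.6485 0.1482 0.099 ] [0.637  0.1416 0.156 ]
top [265. 155.] [260 150  11  14  92] depth 1.245 [0.5888 0.1796 0.099 ] [0.58   0.1716 0.156 ]
top [273.  159.2] [270 154   6  10  27] depth 1.334 [0.5745 0.1529 0.099 ] [0.5664 0.1461 0.156 ]
top [348.6 158.8] [344 154  10  11  75] depth 1.298 [ 0.5744 -0.0965  0.099 ] [ 0.5663 -0.0923  0.156 ]
top [298.3 186.2] [294 182  10  10  79] depth 1.295 [0.4847 0.0694 0.099 ] [0.4805 0.0663 0.156 ]
side [296.8 181.7] [293 180   8   5  32] depth 1.189 [ 0.5731 -0.0876  0.099 ] [ 0.5381 -0.      0.156 ]
side [255.4 214.3] [250 211  12   8  70] depth 0.946 [0.6186 0.1104 0.099 ] [0.5794 0.1796 0.156 ]
side [305.8 217.1] [301 214  10   7  56] depth 1.034 [0.4837 0.0776 0.099 ] [0.4569 0.1498 0.156 ]
side [257.8 245.5] [250 239  17  11  50] depth 0.989 [0.5553 0.2261 0.099 ] [0.522  0.2846 0.156 ]
```

View pics/top0z.png

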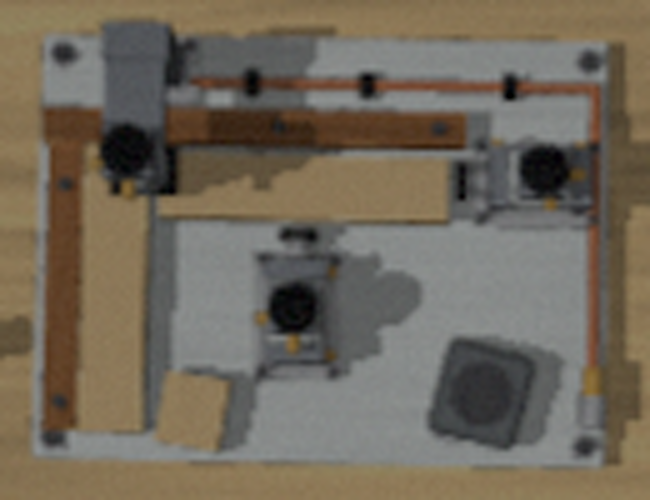

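View pics/side0z.png

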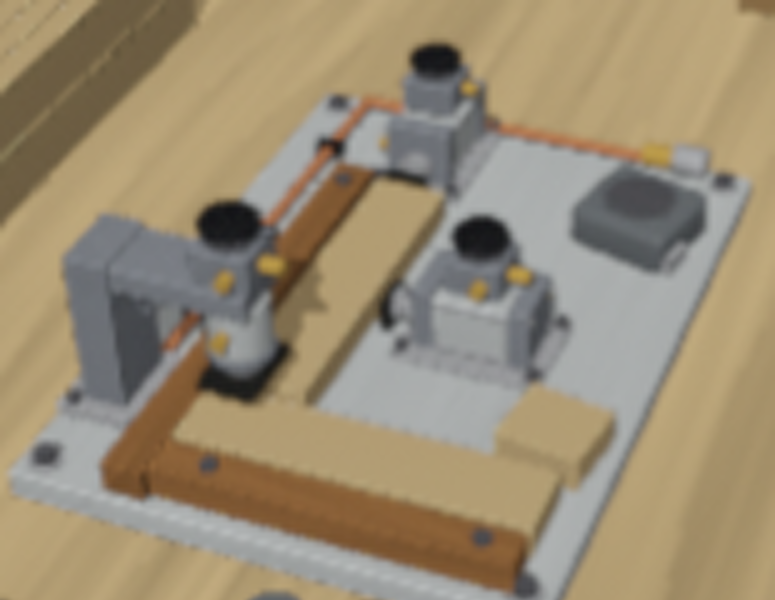

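```bash
python3 - <<'E'
from h import *
A={'side':((298.3,186.2),(305.8,217.1),.099,(-27,15)),'end':((348.6,158.8),(296.8,181.7),.099,(67.5,-150)),'hold':((265,155),(255.4,214.3),.156,(67.5,120))}
s=robot.observe();R=cv2.Rodrigues(np.array(s['orientation']))[0];print(R.round(3))
P=[];J=[]
for k,(a,b,z,j) in A.items():
    p,e=tri('top',a,'side',b);o=(onz('top',a,z)*2+onz('side',b,z))/3
    print(k,'tri',p.round(4),e.round(4),'plane',o.round(4));P.append(o[:2]);J.append(np.array(j)/1e3)
P=np.array(P);J=np.array(J);pc,jc=P.mean(0),J.mean(0)
H=(J-jc).T@(P-pc);th=np.arctan2(H[0,1]-H[1,0],H[0,0]+H[1,1]);Q=np.array([[np.cos(th),-np.sin(th)],[np.sin(th),np.cos(th)]])
F=(J-jc)@Q.T+pc;print('yaw',th,'fit',F.round(4).tolist(),'res mm',((P-F)*1e3).round(1).tolist(),'jig',pc-Q@jc)
t=np.array([*F[0],.23]);print('delta tool',(R.T@(t-s['tcp_pos'])).round(4))
E
```

```text
[[-0.955 -0.     0.296]
 [-0.296  0.001 -0.955]
 [-0.    -1.    -0.001]]
side tri [0.4857 0.07   0.0931] 0.0013 plane [0.4843 0.0722 0.099 ]
end tri [ 0.5759 -0.0967  0.093 ] 0.0015 plane [ 0.5739 -0.0934  0.099 ]
hold tri [0.5818 0.1728 0.1505] 0.0023 plane [0.5797 0.1743 0.156 ]
yaw -0.021947185184730142 fit [[0.4834, 0.0724], [0.5743, -0.0946], [0.5802, 0.1753]] res mm [[0.9, -0.2], [-0.4, 1.2], [-0.5, -1.0]] jig [0.51005922 0.05681486]
delta tool [-0.4831 -0.002  -0.5506]
```

Request:
{"name": "carry_out", "arguments": {
  "targets": [
    {"hand": 0,"delta_pos": [-0.04,-0.015,-0.046],"delta_rot": [0,0,0]},
    {"hand": 0,"delta_pos": [-0.08,-0.015,-0.092],"delta_rot": [0,0,0]},
    {"hand": 0,"delta_pos": [-0.12,-0.015,-0.138],"delta_rot": [0,0,0]},
    {"hand": 0,"delta_pos": [-0.16,-0.015,-0.184],"delta_rot": [0,0,0]},
    {"hand": 0,"delta_pos": [-0.2,-0.015,-0.23],"delta_rot": [0,0,0]},
    {"hand": 0,"delta_pos": [-0.24,-0.015,-0.276],"delta_rot": [0,0,0]},
    {"hand": 0,"delta_pos": [-0.28,-0.015,-0.322],"delta_rot": [0,0,0]},
    {"hand": 0,"delta_pos": [-0.32,-0.015,-0.368],"delta_rot": [0,0,0]},
    {"hand": 0,"delta_pos": [-0.36,-0.015,-0.414],"delta_rot": [0,0,0]},
    {"hand": 0,"delta_pos": [-0.4,-0.01,-0.46],"delta_rot": [0,0,0]},
    {"hand": 0,"delta_pos": [-0.44,-0.005,-0.505],"delta_rot": [0,0,0]},
    {"hand": 0,"delta_pos": [-0.483,-0.002,-0.55],"delta_rot": [0,0,0]}
  ]
}}

```text
time: 1.6
tcp_pos: [0.4838, 0.0735, 0.2296]
orientation: [-0.313, 2.059, -2.06]
wrist_force: [1.9, -0.7, 0.8]
width: 0.003
```

Request:
{"name": "carry_out", "arguments": {
  "targets": [
    {"hand": 0,"delta_pos": [0,0,0],"delta_rot": [0,0,0]},
    {"hand": 0,"delta_pos": [0,0,0],"delta_rot": [0,0,0]},
    {"hand": 0,"delta_pos": [0,0,0],"delta_rot": [0,0,0]}
  ]
}}

```text
time: 1.98
tcp_pos: [0.4831, 0.0704, 0.2299]
orientation: [-0.311, 2.06, -2.061]
wrist_force: [-0.2, -0.9, -0.1]
width: 0.006
```

```bash
python3 - <<'E'
from h import *
s=robot.observe();R=cv2.Rodrigues(np.array(s['orientation']))[0]
print(s['time'],np.round(s['tcp_pos'],4),R.round(3).tolist(),np.round(s['joint_pos'],3),s['width'],np.round(s['wrist_force'],2))
m=robot.camera_model('wrist');print(np.round(m['hand_eye'],4).tolist(),np.round(m['mtx'],1).tolist(),m['dist_coeffs'])
p,d=robot.capture('wrist');np.savez("w0.npz",p=p,d=d,t=s['tcp_pos'],R=R);cv2.imwrite("pics/w0.png",p[:,:,::-1])
p,d=robot.capture('side');cv2.imwrite("pics/side1.png",p[:,:,::-1])
E
```

```text
1.975 [0.4831 0.0704 0.2299] [[-0.956, -0.0, 0.295], [-0.295, -0.0, -0.956], [0.0, -1.0, 0.0]] [ 0.022  0.3    1.67  -0.     1.172  1.294] 0.005654244001775857 [-0.24 -0.85 -0.09]
[[0.0, 0.9679, 0.2515, -0.0709], [-0.0004, -0.2515, 0.9679, -0.1573], [1.0, -0.0001, 0.0004, -0.0007], [0.0, 0.0, 0.0, 1.0]] [[326.4, 0.0, 322.8], [0.0, 326.4, 197.9], [0.0, 0.0, 1.0]] [-0.05299913  0.          0.          0.          0.        ]
```

View pics/w0.png

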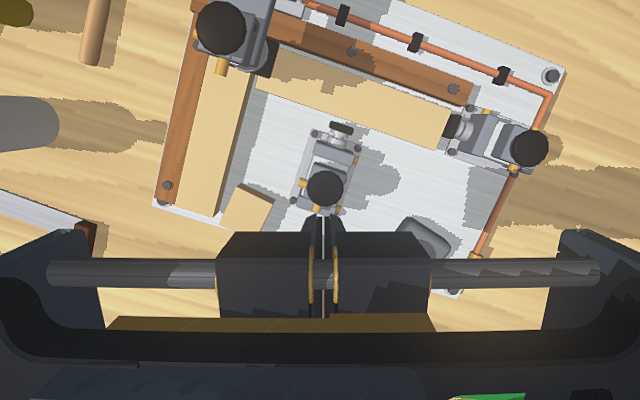

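View pics/side1.png

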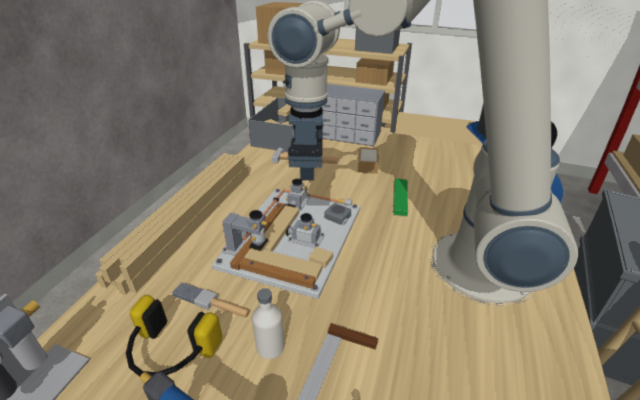

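The wrist view shows the three buttons at about (325,190), (529,148) and (222,28). I'll use it as a third measurement.

```bash
python3 - <<'E'
from h import *
z=np.load('w0.npz');p=z['p'];m=robot.camera_model('wrist');X=np.array(m['hand_eye']);R,t=z['R'],z['t']
K=np.array(m['mtx']);D=np.array(m['dist_coeffs'])
g=(p.max(2)<42).astype(np.uint8)
for n,(u,v),h in [('side',(325,190),.099),('end',(529,148),.099),('hold',(222,28),.156)]:
    c=np.zeros_like(g);a=slice(max(0,v-30),v+(24 if n=='side' else 30));b=slice(u-30,u+30);c[a,b]=g[a,b]
    c=cv2.morphologyEx(c,cv2.MORPH_OPEN,np.ones((9,9),np.uint8))
    k,l,st,ce=cv2.connectedComponentsWithStats(c);i=l[v,u]
    q=cv2.undistortPoints(ce[i].reshape(1,1,2),K,D)[0,0]
    d=R@X[:3,:3]@np.array([*q,1]);o=R@X[:3,3]+t
    w=o+d*(h-.003-o[2])/d[2]; print(n,ce[i].round(1),st[i],w.round(4))
E
```

```text
side [319.5 199.5] [     0      0    640    400 256000] [0.4759 0.0719 0.096 ]
end [319.5 199.5] [     0      0    640    400 256000] [0.4759 0.0719 0.096 ]
hold [319.5 199.5] [     0      0    640    400 256000] [0.4906 0.0759 0.153 ]
```

```bash
python3 - <<'E'
from h import *
z=np.load('w0.npz');p=z['p'];m=robot.camera_model('wrist');X=np.array(m['hand_eye']);R,t=z['R'],z['t']
K=np.array(m['mtx']);D=np.array(m['dist_coeffs'])
print(p[190,325],p[148,529],p[28,222])
g=(p.max(2)<60).astype(np.uint8)
for n,(u,v),h in [('side',(325,190),.099),('end',(529,148),.099),('hold',(222,28),.156)]:
    c=np.zeros_like(g);a=slice(max(0,v-30),v+(24 if n=='side' else 30));b=slice(u-30,u+30);c[a,b]=g[a,b]
    c=cv2.morphologyEx(c,cv2.MORPH_OPEN,cv2.getStructuringElement(cv2.MORPH_ELLIPSE,(15,15)))
    k,l,st,ce=cv2.connectedComponentsWithStats(c);i=l[v,u]
    q=cv2.undistortPoints(ce[i].reshape(1,1,2),K,D)[0,0]
    d=R@X[:3,:3]@np.array([*q,1]);o=R@X[:3,3]+t
    w=o+d*(h-.003-o[2])/d[2]; print(n,i,ce[i].round(1),st[i],w.round(4))
E
```

```text
[62 63 65] [61 59 58] [60 55 51]
side 0 [319.5 199.5] [     0      0    640    400 256000] [0.4759 0.0719 0.096 ]
end 0 [319.5 199.5] [     0      0    640    400 256000] [0.4759 0.0719 0.096 ]
hold 0 [319.5 199.5] [     0      0    640    400 256000] [0.4906 0.0759 0.153 ]
```

```bash
python3 - <<'E'
from h import *
z=np.load('w0.npz');p=z['p'];m=robot.camera_model('wrist');X=np.array(m['hand_eye']);R,t=z['R'],z['t']
K=np.array(m['mtx']);D=np.array(m['dist_coeffs'])
g=(p.max(2)<80).astype(np.uint8)
for n,(u,v),h in [('side',(325,190),.099),('end',(529,148),.099),('hold',(222,28),.156)]:
    c=np.zeros_like(g);a=slice(max(0,v-30),v+(24 if n=='side' else 30));b=slice(u-30,u+30);c[a,b]=g[a,b]
    c=cv2.morphologyEx(c,cv2.MORPH_OPEN,cv2.getStructuringElement(cv2.MORPH_ELLIPSE,(15,15)))
    k,l,st,ce=cv2.connectedComponentsWithStats(c);i=l[v,u]
    q=cv2.undistortPoints(ce[i].reshape(1,1,2),K,D)[0,0]
    d=R@X[:3,:3]@np.array([*q,1]);o=R@X[:3,3]+t
    w=o+d*(h-.003-o[2])/d[2]; print(n,i,ce[i].round(1),st[i],w.round(4))
E
```

```text
side 1 [324.9 188.1] [307 171  36  35 984] [0.4877 0.0704 0.096 ]
end 1 [529.1 148. ] [ 510  130   38   37 1082] [ 0.5781 -0.0956  0.096 ]
hold 1 [220.9  27.6] [ 196    1   51   54 2122] [0.5843 0.1731 0.153 ]
```

Request:
{"name": "carry_out", "arguments": {
  "targets": [
    {"hand": 0,"delta_pos": [-0.0025,0.03,0],"delta_rot": [0,0,0]},
    {"hand": 0,"delta_pos": [-0.0025,0.06,0],"delta_rot": [0,0,0]},
    {"hand": 0,"delta_pos": [-0.0025,0.085,0],"delta_rot": [0,0,0]},
    {"hand": 0,"delta_pos": [-0.0025,0.1,0],"delta_rot": [0,0,0]},
    {"hand": 0,"delta_pos": [-0.0025,0.108,0],"delta_rot": [0,0,0]},
    {"hand": 0,"delta_pos": [-0.0025,0.112,0],"delta_rot": [0,0,0]},
    {"hand": 0,"delta_pos": [-0.0025,0.115,0],"delta_rot": [0,0,0]},
    {"hand": 0,"delta_pos": [-0.0025,0.1175,0],"delta_rot": [0,0,0]},
    {"hand": 0,"delta_pos": [-0.0025,0.12,0],"delta_rot": [0,0,0]}
  ]
}}

```text
time: 3.2
tcp_pos: [0.4862, 0.0722, 0.1101]
orientation: [-0.311, 2.059, -2.059]
wrist_force: [0.2, -1.2, 1.6]
width: 0.004
```

Request:
{"name": "carry_out", "arguments": {
  "targets": [
    {"hand": 0,"delta_pos": [0,0.002,0],"delta_rot": [0,0,0]},
    {"hand": 0,"delta_pos": [0,0.0035,0],"delta_rot": [0,0,0]},
    {"hand": 0,"delta_pos": [0,0.005,0],"delta_rot": [0,0,0]},
    {"hand": 0,"delta_pos": [0,0.0055,0],"delta_rot": [0,0,0]}
  ]
}}

```text
time: 3.7
tcp_pos: [0.4859, 0.0722, 0.1051]
orientation: [-0.312, 2.059, -2.059]
wrist_force: [-6.8, -0.3, 27.7]
width: 0.009
```

Request:
{"name": "carry_out", "arguments": {
  "targets": [
    {"hand": 0,"delta_pos": [0,-0.01,0],"delta_rot": [0,0,0]},
    {"hand": 0,"delta_pos": [0,-0.05,0],"delta_rot": [0,0,0]},
    {"hand": 0,"delta_pos": [0,-0.1,0],"delta_rot": [0,0,0]},
    {"hand": 0,"delta_pos": [0,-0.125,0],"delta_rot": [0,0,0]},
    {"hand": 0,"delta_pos": [0,-0.125,0],"delta_rot": [0,0,0]},
    {"hand": 0,"delta_pos": [0,-0.125,0],"delta_rot": [0,0,0]}
  ]
}}

```text
time: 4.45
tcp_pos: [0.4855, 0.0722, 0.2289]
orientation: [-0.313, 2.06, -2.06]
wrist_force: [-0.5, -0.2, -0.1]
width: 0.005
```

```bash
python3 - <<'E'
from h import *
s=robot.observe();R=cv2.Rodrigues(np.array(s['orientation']))[0]
t=np.array(s['tcp_pos']);print(s['time'],t.round(4))
for n,q in (('end',(.576,-.0955,.23)),):print(n,(R.T@(np.array(q)-t)).round(4))
p,d=robot.capture('wrist');cv2.imwrite("pics/w1.png",p[:,:,::-1])
p,d=robot.capture('side');cv2.imwrite("pics/side2z.png",cv2.resize(p[170:290,210:365],None,fx=5,fy=5,interpolation=cv2.INTER_CUBIC)[:,:,::-1])
E
```

```text
4.45 [0.4855 0.0722 0.2289]
end [-0.0367 -0.0011  0.187 ]
```

View pics/w1.png

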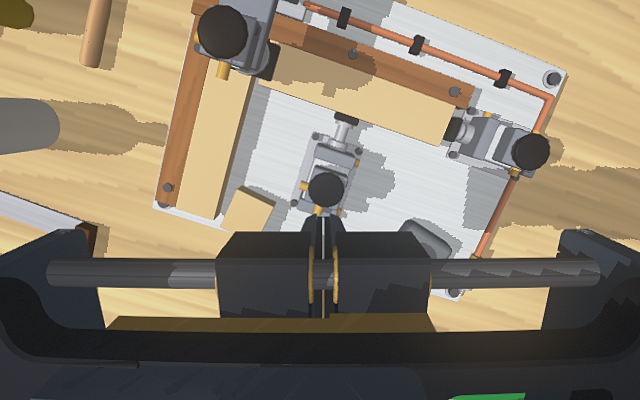

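View pics/side2z.png

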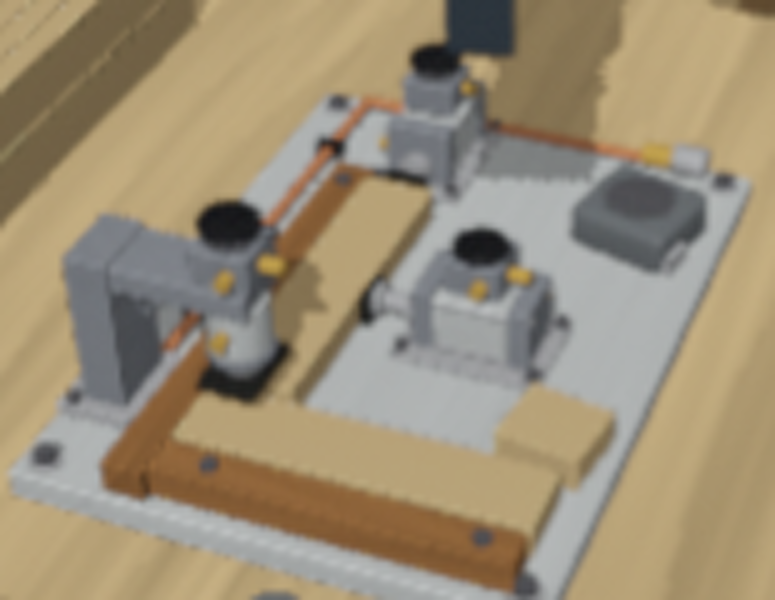

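The side button sits low, at wrist pixel (325,188). Its plunger is out against the rail at (345,118), and the rail is back against the fence. The end button is next.

Request:
{"name": "carry_out", "arguments": {
  "targets": [
    {"hand": 0,"delta_pos": [-0.01,0,0.047],"delta_rot": [0,0,0]},
    {"hand": 0,"delta_pos": [-0.02,0,0.094],"delta_rot": [0,0,0]},
    {"hand": 0,"delta_pos": [-0.03,0,0.141],"delta_rot": [0,0,0]},
    {"hand": 0,"delta_pos": [-0.0365,0,0.187],"delta_rot": [0,0,0]},
    {"hand": 0,"delta_pos": [-0.0365,0.03,0.187],"delta_rot": [0,0,0]},
    {"hand": 0,"delta_pos": [-0.0365,0.06,0.187],"delta_rot": [0,0,0]},
    {"hand": 0,"delta_pos": [-0.0365,0.085,0.187],"delta_rot": [0,0,0]},
    {"hand": 0,"delta_pos": [-0.0365,0.1,0.187],"delta_rot": [0,0,0]},
    {"hand": 0,"delta_pos": [-0.0365,0.107,0.187],"delta_rot": [0,0,0]},
    {"hand": 0,"delta_pos": [-0.0365,0.107,0.187],"delta_rot": [0,0,0]}
  ]
}}

```text
time: 5.8
tcp_pos: [0.5762, -0.0955, 0.1224]
orientation: [-0.312, 2.06, -2.059]
wrist_force: [-0.6, -0.4, 0.0]
width: 0.005
```

Request:
{"name": "carry_out", "arguments": {
  "targets": [
    {"hand": 0,"delta_pos": [0,0.005,0],"delta_rot": [0,0,0]},
    {"hand": 0,"delta_pos": [0,0.008,0],"delta_rot": [0,0,0]},
    {"hand": 0,"delta_pos": [0,0.011,0],"delta_rot": [0,0,0]},
    {"hand": 0,"delta_pos": [0,0.0135,0],"delta_rot": [0,0,0]},
    {"hand": 0,"delta_pos": [0,0.0155,0],"delta_rot": [0,0,0]},
    {"hand": 0,"delta_pos": [0,0.017,0],"delta_rot": [0,0,0]},
    {"hand": 0,"delta_pos": [0,0.0175,0],"delta_rot": [0,0,0]}
  ]
}}

```text
time: 6.68
tcp_pos: [0.5761, -0.0956, 0.1052]
orientation: [-0.312, 2.06, -2.06]
wrist_force: [-3.7, 1.3, 12.1]
width: 0.006
```

Bottomed out at 12 N. I'll retract and look before pressing the hold-down.

Request:
{"name": "carry_out", "arguments": {
  "targets": [
    {"hand": 0,"delta_pos": [0,-0.01,0],"delta_rot": [0,0,0]},
    {"hand": 0,"delta_pos": [0,-0.05,0],"delta_rot": [0,0,0]},
    {"hand": 0,"delta_pos": [0,-0.1,0],"delta_rot": [0,0,0]},
    {"hand": 0,"delta_pos": [0,-0.125,0],"delta_rot": [0,0,0]},
    {"hand": 0,"delta_pos": [0,-0.125,0],"delta_rot": [0,0,0]},
    {"hand": 0,"delta_pos": [0,-0.125,0],"delta_rot": [0,0,0]}
  ]
}}

```text
time: 7.42
tcp_pos: [0.5758, -0.0955, 0.2294]
orientation: [-0.313, 2.06, -2.06]
wrist_force: [-0.1, 0.4, -0.0]
width: 0.006
```

```bash
python3 - <<'E'
from h import *
s=robot.observe();R=cv2.Rodrigues(np.array(s['orientation']))[0]
t=np.array(s['tcp_pos']);print(s['time'],t.round(4))
for n,q in (('hold',(.582,.1735,.23)),):print(n,(R.T@(np.array(q)-t)).round(4))
p,d=robot.capture('side');cv2.imwrite("pics/side3z.png",cv2.resize(p[170:290,210:365],None,fx=5,fy=5,interpolation=cv2.INTER_CUBIC)[:,:,::-1])
E
```

```text
7.425 [ 0.5758 -0.0955  0.2294]
hold [-0.0856 -0.0006 -0.2551]
```

View pics/side3z.png

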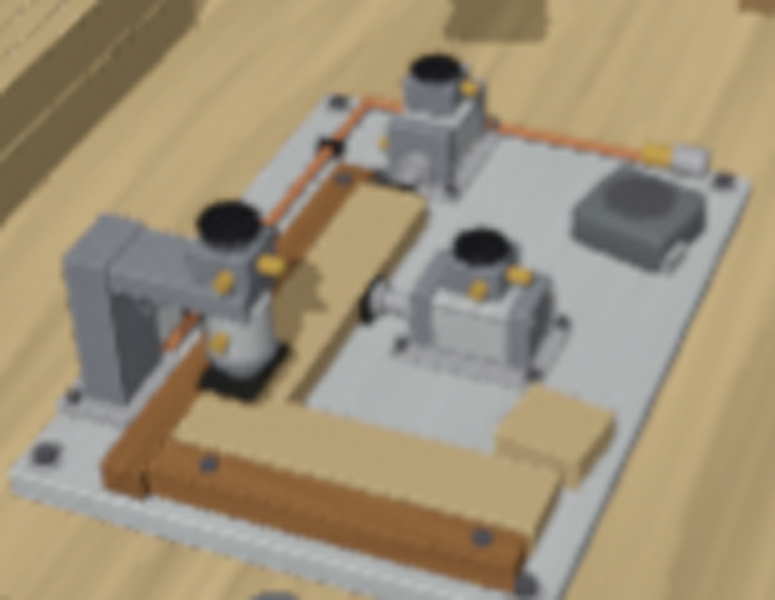

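The end button is down and the rail has moved left to close the joint. The hold-down is last.

Request:
{"name": "carry_out", "arguments": {
  "targets": [
    {"hand": 0,"delta_pos": [-0.016,0,-0.046],"delta_rot": [0,0,0]},
    {"hand": 0,"delta_pos": [-0.032,0,-0.092],"delta_rot": [0,0,0]},
    {"hand": 0,"delta_pos": [-0.047,0,-0.138],"delta_rot": [0,0,0]},
    {"hand": 0,"delta_pos": [-0.062,0,-0.184],"delta_rot": [0,0,0]},
    {"hand": 0,"delta_pos": [-0.077,0,-0.23],"delta_rot": [0,0,0]},
    {"hand": 0,"delta_pos": [-0.0855,0,-0.255],"delta_rot": [0,0,0]},
    {"hand": 0,"delta_pos": [-0.0855,0,-0.255],"delta_rot": [0,0,0]},
    {"hand": 0,"delta_pos": [-0.0855,0.02,-0.255],"delta_rot": [0,0,0]},
    {"hand": 0,"delta_pos": [-0.0855,0.04,-0.255],"delta_rot": [0,0,0]},
    {"hand": 0,"delta_pos": [-0.0855,0.05,-0.255],"delta_rot": [0,0,0]},
    {"hand": 0,"delta_pos": [-0.0855,0.05,-0.255],"delta_rot": [0,0,0]}
  ]
}}

```text
time: 8.85
tcp_pos: [0.5819, 0.1726, 0.1792]
orientation: [-0.313, 2.06, -2.061]
wrist_force: [0.2, -0.0, -0.7]
width: 0.0
```

Tip at 0.165; it needs to reach 0.1475.

Request:
{"name": "carry_out", "arguments": {
  "targets": [
    {"hand": 0,"delta_pos": [0,0.005,0],"delta_rot": [0,0,0]},
    {"hand": 0,"delta_pos": [0,0.008,0],"delta_rot": [0,0,0]},
    {"hand": 0,"delta_pos": [0,0.011,0],"delta_rot": [0,0,0]},
    {"hand": 0,"delta_pos": [0,0.0135,0],"delta_rot": [0,0,0]},
    {"hand": 0,"delta_pos": [0,0.0155,0],"delta_rot": [0,0,0]},
    {"hand": 0,"delta_pos": [0,0.017,0],"delta_rot": [0,0,0]},
    {"hand": 0,"delta_pos": [0,0.0175,0],"delta_rot": [0,0,0]}
  ]
}}

```text
time: 9.72
tcp_pos: [0.5822, 0.1733, 0.1623]
orientation: [-0.312, 2.06, -2.06]
wrist_force: [0.4, -0.4, 1.5]
width: 0.006
```

Request:
{"name": "carry_out", "arguments": {
  "targets": [
    {"hand": 0,"delta_pos": [0,0.0005,0],"delta_rot": [0,0,0]},
    {"hand": 0,"delta_pos": [0,0.001,0],"delta_rot": [0,0,0]}
  ]
}}

```text
time: 9.98
tcp_pos: [0.5823, 0.1733, 0.1622]
orientation: [-0.312, 2.059, -2.059]
wrist_force: [-5.4, -0.9, 17.2]
width: 0.002
```

Bottomed at 17 N. Retracting to check.

Request:
{"name": "carry_out", "arguments": {
  "targets": [
    {"hand": 0,"delta_pos": [0,-0.01,0],"delta_rot": [0,0,0]},
    {"hand": 0,"delta_pos": [0,-0.05,0],"delta_rot": [0,0,0]},
    {"hand": 0,"delta_pos": [0,-0.09,0],"delta_rot": [0,0,0]},
    {"hand": 0,"delta_pos": [0.04,-0.1,0.02],"delta_rot": [0,0,0]},
    {"hand": 0,"delta_pos": [0.08,-0.1,0.04],"delta_rot": [0,0,0]},
    {"hand": 0,"delta_pos": [0.11,-0.1,0.06],"delta_rot": [0,0,0]},
    {"hand": 0,"delta_pos": [0.11,-0.1,0.06],"delta_rot": [0,0,0]},
    {"hand": 0,"delta_pos": [0.11,-0.1,0.06],"delta_rot": [0,0,0]}
  ]
}}

```text
time: 10.98
tcp_pos: [0.4956, 0.0836, 0.2619]
orientation: [-0.31, 2.059, -2.059]
wrist_force: [0.4, -0.1, -0.1]
width: 0.005
```

```bash
python3 - <<'E'
from h import *
s=robot.observe();R=cv2.Rodrigues(np.array(s['orientation']))[0]
print(s['time'],np.round(s['tcp_pos'],4),np.round(s['wrist_force'],2))
p,d=robot.capture('wrist');cv2.imwrite("pics/w4.png",p[:,:,::-1])
p,d=robot.capture('side');cv2.imwrite("pics/side4z.png",cv2.resize(p[170:290,210:365],None,fx=5,fy=5,interpolation=cv2.INTER_CUBIC)[:,:,::-1])
E
```

```text
10.975 [0.4956 0.0836 0.2619] [ 0.35 -0.15 -0.14]
```

View pics/w4.png

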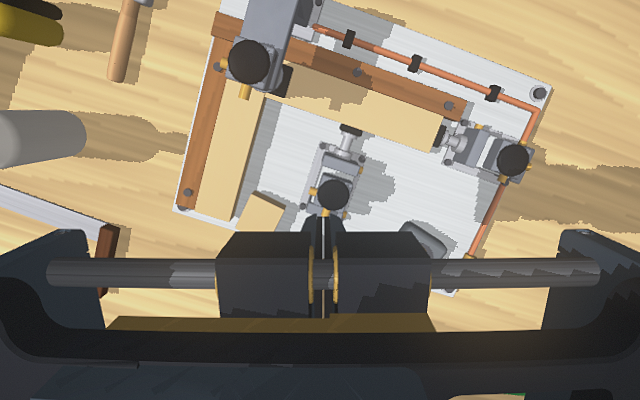

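View pics/side4z.png

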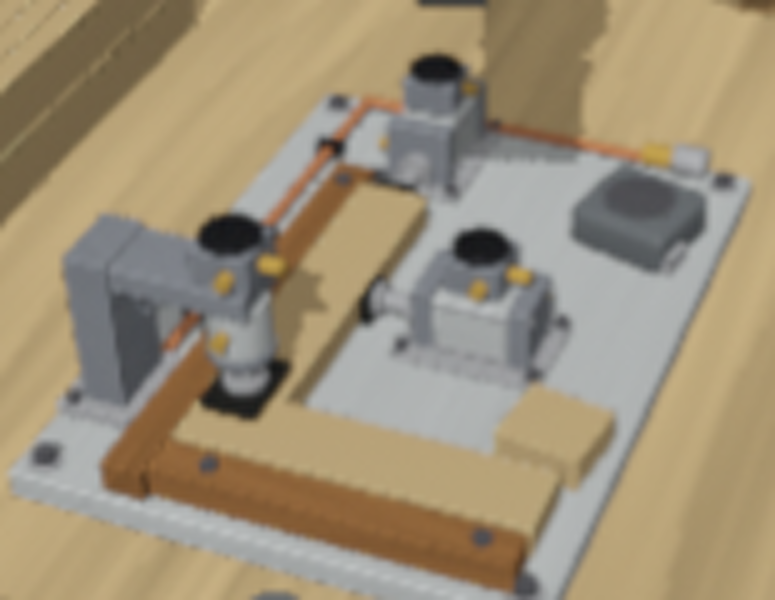

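All three buttons are in, the hold-down's foot is out onto the corner, the joint is closed, and the off-cut and tape measure haven't moved.

```bash
python3 -c "
from bench import robot
print(robot.sign_off())"
```

```text
the job is handed in; nothing more can be done
None
```

The corner is clamped up. I pressed the side, end and hold-down buttons in that order with the closed fingertips, then backed the arm clear and handed the job in at about 11 s.

- **Presses:** each button went to its stop, and the wrist force at the end of each press read 28, 12 and 17 N. On the hold-down the first press ended at only 1.5 N, so I pushed about 1 mm further until it bottomed.
- **Final pictures:** all three buttons stay in and all three plungers are out. The rail is against the back fence and the joint is closed. The off-cut and tape measure on the plate haven't moved, and the gripper is clear of everything with wrist force near zero. I judged all of this by eye and didn't measure the rail's final position.
- **One disagreement:** the wrist camera put the buttons 2–4 mm further ahead in x than the two fixed cameras. I aimed between the two, well within the 35 mm buttons.

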